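Fit the T-handle and clamp the circuit board

ROBOT

A 7-joint arm with a two-finger parallel gripper is mounted at the origin on the work surface. World frame = base frame: x ahead of the robot, y to its left, z up, the work surface at z = 0. Lengths are in m, angles in rad, forces in N, time in s.
With the tool pointing down it reaches from about 0.425 to 0.975 m from the base axis. Payload 16.7 kg.
Tool frame: the origin (TCP) lies between the finger pads; the fingertips stand 17 mm ahead of it and the grasp point (between the pads) lies 2 mm behind it; z points along the fingers, y is the line along which they close (so a half turn about z gives the same grasp; the last joint's range is limited). The gripper opens to 85 mm and grips with 20 to 120 N. Pads are 22 mm wide; open, the fingers measure 114 mm over their backs; the gripper's body (76 mm by 85 mm) begins 54 mm behind the grasp point. The pads swing forward as they close: fully open they stand 13 mm farther back than shut.
Start: joints at [0.954, 0.426, 0.074, 1.606, -0.034, 1.111, -0.067], TCP at [0.304, -0.602, 0.248] pointing down, gripper open.
Joint ranges: [-2.85, 2.85], [-0.5, 2.14], [-1.23, 1.37], [0.21, 2.46], [-1.02, 4.16], [0.16, 2.05], [-2.73, 2.73]. Speed limits (rad/s): [1.89, 1.89, 2.39, 2.39, 3.01, 3.01, 3.01].

INTERFACE

Orientations are given as a rotation vector (axis times angle).
In Python, from plant import r gives the robot as it stands.
- The arm moves only by the tool servo_tool, never from a script. Its argument "deltas" is text: rows parted by semicolons, each of 7 numbers parted by spaces: the opening, from 0 (shut) to 1 (fully open), then the shift along the world's x, y, z scaled (see below), then the turn, a rotation vector about the world's x, y, z scaled (see below). In form: fingers tx ty tz wx wy wz; .... A call has exactly 5 rows; each row shifts and turns the commanded pose from where the row before left it; what a row does not reach is not made up. The controller multiplies each number of a shift by 50 mm and each number of a turn by 0.08 rad. A row lasts 1/10 s, in which the tool goes at most 50 mm and 8.59 degrees, less where a joint would pass 70% of its speed; a pose out of reach is approached as far as the arm can. A call with a number of a shift or a turn outside -1 to 1 is refused whole. A call with a gripper value outside its range is refused whole. The fingers move at their own pace and stop on an object; "force" is the grip in N (left out, the last holds). Time passes only in rows, so rows that do not move let the fingers close, or fill a call up. It gives the time, the measured TCP pose, the force, the opening and the grip force at its end, in the units of the state.
- r.get_obs(): the state, without advancing time (a new reading comes with each control period).
- r.read_camera(name): name is "scene" or "top" or "wrist"; returns the picture (420x560x3 uint8, blue, green, red); there is no depth.
- r.get_calibration(name): a dict with "K" (3x3 intrinsics, pixels), "R" (3x3) and "t" (3): a world point X has camera coordinates R X + t. Camera axes: x right, y down, z forward; pixel columns grow to the right and rows downward; lengths in m; the calibration is good to about 2 mm. A picture is of the moment at which its call begins: read the wrist's pose just before it. get_calibration takes no time and is no camera call; for the wrist camera it gives the pose at the moment of the call.
- r.finish_job(): hands the job in; it is judged then, once.
The state is a dict: "clock": time; "joint_positions": joint angles; "qd": joint speeds; "effort": joint torques, N m; "tcp_pos": TCP position; "ee_rot": TCP orientation; "force": force on the tool from outside, world axes, zero at the start; "torque": the same for the moment, N m; "grip_width": finger opening in m; "grasp_force": force on a finger pad.
Only numpy, scipy, OpenCV 4.12 (cv2) and the standard library are available. Lean on these libraries where they do the work, as an engineer would, in place of code of your own. Each camera call takes 0.05 s, during which the arm holds its last target. There are 200 camera calls.

TASK

Put the T-handle fully home on the square shaft of the board fixture, then turn it clockwise (seen from above) until the yellow swing arm is over the green circuit board and against its stop. Turn it by the handle, never by pushing the yellow arm or the shaft itself; leave the handle on the shaft, and leave the other things on the bench where they are.

Things in the scene. Friction and masses are not known exactly. Their poses are not given: they have to be found in the camera images.
- handle: loose T-handle, 0.18 kg, upright on its hub: red hub 50 x 50 mm, 42 mm tall, with a blind square bore in its underside, 24.5 mm wide, 36 mm deep, centred, sides parallel to the hub's. Origin: centre of the underside; z up; x along the crossbar, parallel to a pair of the bore's sides. Fits the shaft in any of four quarter turns.
- handle_bar (a point): centre of the T-handle's black crossbar, 73 mm above the handle's origin on its axis; axes as the handle's. Bar 110 mm long (x), 18 mm wide (y), from 62 to 84 mm above the origin. Below it a red stem 30 (x) x 16 (y) mm, from 42 to 62 mm. A good place to grip, across the 18 mm.
- fixture: board fixture fixed to the bench: aluminium base 150 (x) x 250 (y) x 12 mm, a green circuit board (130 x 140 mm, top at 32 mm, its parts up to 44 mm high) towards the -y end, and at (0, +80) mm a grey pillar carrying the turning head with the square shaft. Origin: centre of the base's underside, z up.
- shaft_seat (a point): point that the handle's origin meets when home: on the axis of the upright square steel shaft, at the round shoulder (48 mm across) at its foot, 52 mm above the bench. Shaft 22 mm square, 32 mm tall above this point, top 8 mm tapered to 14.5 mm. z up; x along the yellow arm, parallel to a pair of the shaft's sides; turns with the shaft.
- swing_arm: turning head: yellow swing arm with a black rubber pad, in one piece with the shoulder and the square shaft. The arm reaches 86 mm from the axis along its own x, 20 mm wide, top 50 mm above the bench. Origin on the shaft axis, 38 mm above the bench. Not to be touched by the robot.
- clamp (a joint): angle of the shaft and arm (rad), growing clockwise seen from above: 0 = fully open, 1.3 = hard stop with the arm over the circuit board (pointing along the fixture's -y). Starts between 0 and 0.35. Dry friction of about 0.12 N m; it stays where it is left.
- spool: bystander: wire spool, white flanges 60 mm across, 52 mm tall, standing. Origin: centre of its underside.
- flux_pot: bystander: small jar with green lid, 56 mm across, 45 mm tall. Origin: centre of its underside.
- spray_can: bystander: white and blue spray can, 66 mm across, 200 mm tall, standing. Origin: centre of its underside.
- meter: bystander: yellow multimeter lying flat, 170 x 85 x 36 mm. Origin: centre of its underside.
- screwdriver: bystander: screwdriver lying on the bench. Origin: in the tool, at bench height.
- cutters: bystander: red-handled side cutters, about 130 mm long, lying flat. Origin: in the tool, at bench height.
- parts_tray: bystander: blue open parts tray, 100 x 150 x 35 mm. Origin: centre of its underside.
There are look-alikes about, which are no part of the job. Several things look just like the handle: the one meant starts farthest from the robot's base.

How it is judged:
By the outcome, as a careful person would: the job done as asked, in the order asked, and still so for the second after the job is handed in, with the robot touching nothing.
It also fails if it takes over 48 s, if anything falls off the work surface, if the arm or the gripper's body presses on something with over 40 N, if the wrist force passes 120 N, or if a joint passes its speed limit or range.

## Working session

There is one attempt and no reset: what is moved stays moved. The work goes in short steps, Python scripts to look and compute and a tool call to move; the robot and the scene stay as the last step left them, time stands still between calls to the robot, and variables do not carry over. Pictures are saved under pics/ and viewed, at most 10 in all, crops included, and the job is handed in when it is done.

Besides the shell and the picture viewer there is one more tool, called after "Call:" as name(argument=value, ...) on one line, values as JSON. servo_tool: Moves the arm, as the interface text tells. Its arguments: {"type":"object","properties":{"deltas":{"type":"string"},"force":{"type":"number"}},"required":["deltas"]}

```bash
mkdir -p pics
python3 - <<'E'
from plant import r
import cv2,numpy as np
o=r.get_obs(); print(o['clock'],o['tcp_pos'],o['ee_rot'],o['grip_width'])
for n in('scene','top'):
    im=r.read_camera(n); cv2.imwrite(f'pics/{n}0.png',im)
    c=r.get_calibration(n); np.savez(f'{n}.npz',**c); print(n,c['K'].tolist(),(-c['R'].T@c['t']).round(3),c['R'].round(3).tolist())
E
```

```text
0.0 [ 0.30415726 -0.60212311  0.24758212] [-3.05480091e+00 -7.27750197e-01  6.38301768e-04] 0.08527814074130827
scene [[430.22372243494783, 0.0, 288.4637295246961], [0.0, 430.22372243494783, 211.79849657090392], [0.0, 0.0, 1.0]] [ 1.267 -0.238  1.029] [[0.289, 0.957, -0.015], [0.739, -0.233, -0.632], [-0.608, 0.171, -0.775]]
top [[476.59381868725836, 0.0, 278.98695796115567], [0.0, 476.59381868725836, 200.29378445584226], [0.0, 0.0, 1.0]] [ 0.418 -0.04   1.65 ] [[-0.008, -1.0, 0.006], [-0.999, 0.007, -0.054], [0.053, -0.006, -0.999]]
```

View pics/scene0.png

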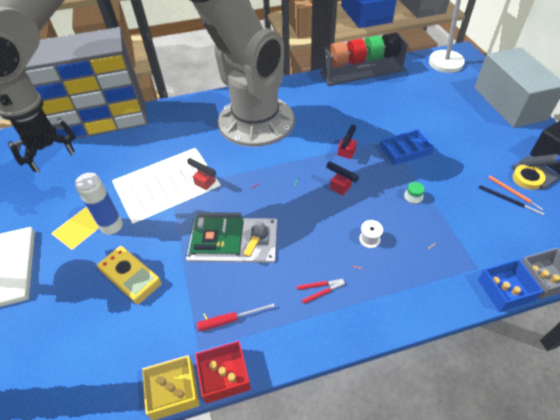

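View pics/top0.png

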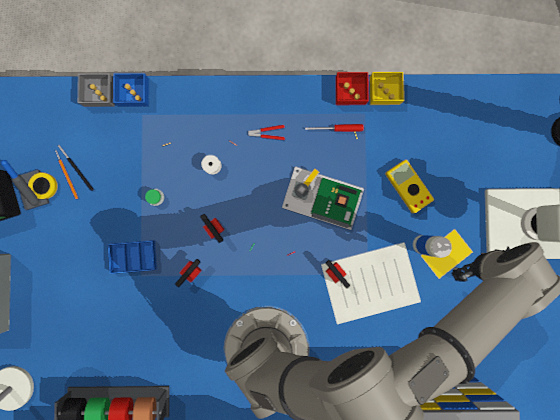

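Top view: three handles, at about (212,228), (189,271) and (337,273). Scene view: the same three at (341,178), (347,143) and (202,174). The fixture is at (323,197) in top and (235,240) in scene. Next I measure their distances from the base and make enlarged crops.

```bash
cat > h.py <<'E'
import numpy as np,cv2
def cam(n):
    d=np.load(f'{n}.npz'); return d['K'],d['R'],d['t']
def ray(c,uv):
    K,R,t=c; d=R.T@np.linalg.inv(K)@np.array([uv[0],uv[1],1.]); return -R.T@t,d/np.linalg.norm(d)
def plane(c,uv,z):
    o,d=ray(c,uv); return o+d*(z-o[2])/d[2]
def tri(c1,p1,c2,p2):
    o1,d1=ray(c1,p1);o2,d2=ray(c2,p2)
    s=np.linalg.lstsq(np.c_[d1,-d2],o2-o1,rcond=None)[0]
    a,b=o1+s[0]*d1,o2+s[1]*d2
    return (a+b)/2,np.linalg.norm(a-b)
def proj(c,X):
    K,R,t=c; p=K@(R@np.asarray(X,float)+t); return p[:2]/p[2]
E
python3 - <<'E'
from h import *
T,S=cam('top'),cam('scene'); it,is_=cv2.imread('pics/top0.png'),cv2.imread('pics/scene0.png')
def black(im,c,rad=24):
    m=(im.max(2)<50).astype(np.uint8); k=np.zeros_like(m); cv2.circle(k,c,rad,1,-1); m&=k
    n,l,st,ce=cv2.connectedComponentsWithStats(m); 
    i=1+np.argmax(st[1:,4]); ys,xs=np.where(l==i)
    return cv2.minAreaRect(np.c_[xs,ys].astype(np.float32)),st[i,4]
for a,b in(((212,228),(342,172)),((189,271),(347,139)),((337,273),(201,168))):
    ra,na=black(it,a);rb,nb=black(is_,b)
    X,g=tri(T,ra[0],S,rb[0]); print(a,ra,na,rb,nb,'X',X.round(4),'gap',round(g,4),'dist',np.hypot(*X[:2]).round(3), plane(T,ra[0],.082).round(3))
cr=[cv2.resize(i[y:y+90,x:x+130],None,fx=w,fy=w,interpolation=cv2.INTER_CUBIC) for i,x,y,w in((it,160,200,3),(is_,300,110,3),(it,265,155,3),(is_,170,200,3))]
cv2.imwrite('pics/crop1.png',np.vstack([np.hstack(cr[:2]),np.hstack(cr[2:])]))
E
```

```text
Traceback (most recent call last):
ValueError: attempt to get argmax of an empty sequence
```

Run:
```python
from h import *
T,S=cam('top'),cam('scene'); it,is_=cv2.imread('pics/top0.png'),cv2.imread('pics/scene0.png')
cr=[cv2.resize(i[y:y+90,x:x+130],None,fx=3,fy=3,interpolation=cv2.INTER_CUBIC) for i,x,y in((it,160,200),(is_,300,110),(it,265,155),(is_,170,200))]
cv2.imwrite('pics/crop1.png',np.vstack([np.hstack(cr[:2]),np.hstack(cr[2:])]))
def black(im,c,rad=24):
    m=((im.max(2)<75)&(np.ptp(im.astype(int),axis=2)<28)).astype(np.uint8); k=np.zeros_like(m); cv2.circle(k,c,rad,1,-1); m&=k
    n,l,st,ce=cv2.connectedComponentsWithStats(m); 
    i=1+np.argmax(st[1:,4]); ys,xs=np.where(l==i)
    return cv2.minAreaRect(np.c_[xs,ys].astype(np.float32)),st[i,4]
for a,b in(((212,228),(342,172)),((189,271),(347,139)),((337,273),(201,168))):
    try:
        ra,na=black(it,a);rb,nb=black(is_,b)
        X,g=tri(T,ra[0],S,rb[0]); print(a,ra,na,rb,nb,'X',X.round(4),'gap',round(g,4),'dist',np.hypot(*X[:2]).round(3), plane(T,ra[0],.082).round(3))
    except ValueError: print(a,it[a[1]-12:a[1]+12:4,a[0]].tolist(),is_[b[1]-8:b[1]+8:4,b[0]].tolist())
```

```text
(212, 228) ((211.14324951171875, 227.75946044921875), (32.57000732421875, 5.5141096115112305), 53.97262954711914) 166 ((342.5000305175781, 172.50003051757812), (29.96331024169922, 5.813776969909668), 26.56505012512207) 124 X [0.4139 0.1767 0.0696] gap 0.0038 dist 0.45 [0.413 0.173 0.082]
(189, 271) ((187.48695373535156, 272.8388977050781), (5.638350009918213, 33.41103744506836), 40.36453628540039) 164 ((345.7205810546875, 141.13235473632812), (4.458962917327881, 14.57737922668457), 30.963754653930664) 55 X [0.2632 0.2537 0.0503] gap 0.0052 dist 0.366 [0.267 0.25  0.082]
(337, 273) ((337.256103515625, 273.69512939453125), (32.95266342163086, 4.529038429260254), 51.34019470214844) 145 ((202.0, 170.0), (0.0, 0.0), 0.0) 1 X [ 0.2583 -0.2391  0.0582] gap 0.0057 dist 0.352 [ 0.26  -0.239  0.082]
```

View pics/crop1.png

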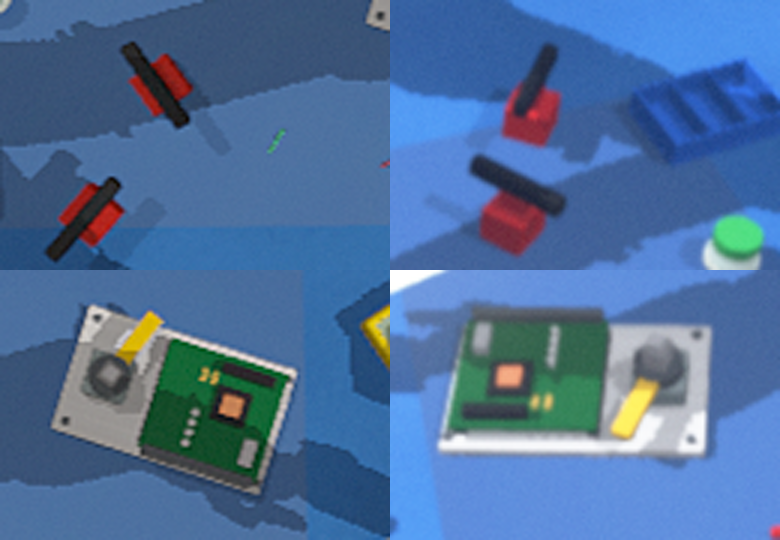

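The crop shows three look-alikes in top: A (212,228), B (189,271) and C (337,273). Their distances from the base are 0.45, 0.37 and 0.35 m, so A is the one meant. Its bar triangulates to z = 0.070, close to the expected 0.073. The shaft is at about (301,190) in top, and the arm is open, pointing up-right. Now moving towards A, staying high.

Call:
servo_tool(deltas="1 0.39 0.7 0.1 0 0 0;1 0.39 0.7 0.1 0 0 0;1 0.39 0.7 0.1 0 0 0;1 0.39 0.7 0.1 0 0 0;1 0.39 0.7 0.1 0 0 0")

```text
clock: 0.6
tcp_pos: [0.4023, -0.4259, 0.2733]
ee_rot: [-3.056, -0.728, 0.0]
force: [1.2, 0.1, -0.5]
grip_width: 0.0856
grasp_force: 0.0
```

Call:
servo_tool(deltas="1 0.39 0.7 0 0 0 0;1 0.39 0.7 0 0 0 0;1 0.39 0.7 0 0 0 0;1 0.39 0.7 0 0 0 0;1 0.39 0.7 0 0 0 0")

```text
clock: 1.1
tcp_pos: [0.4997, -0.2509, 0.2732]
ee_rot: [-3.056, -0.728, 0.0]
force: [0.4, -0.7, -0.0]
grip_width: 0.085
grasp_force: 0.0
```

Call:
servo_tool(deltas="1 -0.17 0.8 0 0 0 0.2;1 -0.17 0.8 0 0 0 0.2;1 -0.17 0.8 0 0 0 0.2;1 -0.17 0.8 0 0 0 0.2;1 -0.17 0.8 0 0 0 0.2")

```text
clock: 1.6
tcp_pos: [0.4561, -0.051, 0.2732]
ee_rot: [3.024, 0.851, -0.0]
force: [0.9, -0.2, -0.5]
grip_width: 0.0852
grasp_force: 0.0
```

Call:
servo_tool(deltas="1 -0.17 0.8 -0.2 0 0 0.2;1 -0.17 0.8 -0.2 0 0 0.2;1 -0.17 0.8 -0.2 0 0 0.2;1 -0.17 0.8 -0.2 0 0 0.2;1 0 0 0 0 0 0.2")

```text
clock: 2.1
tcp_pos: [0.4211, 0.1119, 0.2324]
ee_rot: [-2.984, -0.98, 0.002]
force: [0.7, -1.2, 1.1]
grip_width: 0.0853
grasp_force: 0.0
```

Run:
```python
from plant import r
from h import *
o=r.get_obs(); c=r.get_calibration('wrist'); np.savez('wrist1.npz',**c)
cv2.imwrite('pics/w1.png',r.read_camera('wrist'))
C=(c['K'],c['R'],c['t']); print(o['tcp_pos'],o['joint_positions'].round(2) if hasattr(o['joint_positions'],'round') else o['joint_positions'],'cam',(-c['R'].T@c['t']).round(3),'exp',proj(C,[.413,.174,.083]).round(0))
T,S=cam('top'),cam('scene'); print(tri(T,(301.3,190.3),S,(260,228)),plane(T,(301.3,190.3),.084))
```

```text
[0.42106285 0.11187063 0.23238099] [ 0.04  0.07 -0.46  2.11  0.04  0.97 -1.38] cam [0.479 0.156 0.357] exp [213. 164.]
(array([ 0.53707629, -0.12154647,  0.05844342]), np.float64(0.007665569678721419)) [ 0.53438382 -0.12393709  0.084     ]
```

View pics/w1.png

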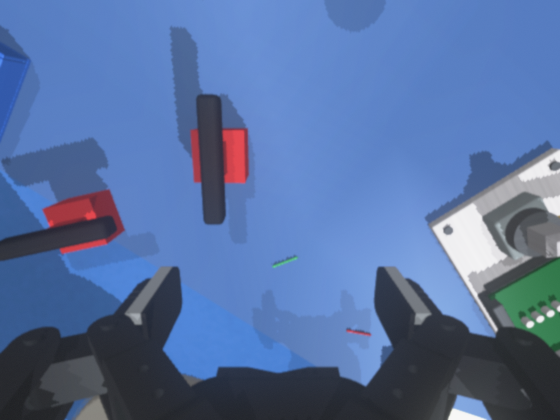

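The wrist view shows handle A's bar running from (208,95) to (213,223), with its red hub at (221,155). Handle B is at the left, and the fixture with its shaft is at the right, around (545,235).

```bash
cat >> h.py <<'E'
def bar(im,lo=75):
    m=((im.max(2)<lo)&(np.ptp(im.astype(int),axis=2)<30)).astype(np.uint8); m[255:]=0
    n,l,st,ce=cv2.connectedComponentsWithStats(m); out=[]
    for i in range(1,n):
        if st[i,4]>1000:
            ys,xs=np.where(l==i); out.append((cv2.minAreaRect(np.c_[xs,ys].astype(np.float32)),int(st[i,4])))
    return out
def ends(rc):
    b=cv2.boxPoints(rc); d=[np.linalg.norm(b[0]-b[1]),np.linalg.norm(b[1]-b[2])]
    return ((b[0]+b[1])/2,(b[2]+b[3])/2) if d[0]<d[1] else ((b[1]+b[2])/2,(b[3]+b[0])/2)
E
python3 - <<'E'
from h import *
C=cam('wrist1')
for rc,n in bar(cv2.imread('pics/w1.png')):
    e=ends(rc); P=[plane(C,p,.08) for p in e]; d=P[0]-P[1]
    print(rc,n,P,'mid',(P[0]+P[1])/2,'len',np.linalg.norm(d),'yaw',np.degrees(np.arctan2(d[1],d[0]))%180)
E
```

```text
((57.10677719116211, 236.86880493164062), (20.921947479248047, 118.87469482421875), 77.79953002929688) 2272 [array([0.31557844, 0.2148744 , 0.08      ]), array([0.23115411, 0.28853766, 0.08      ])] mid [0.27336627 0.25170603 0.08      ] len 0.1120434821488249 yaw 138.89413671681203
```

Run:
```python
from h import *
C=cam('wrist1'); im=cv2.imread('pics/w1.png'); print(im[150,196:228:2].tolist(),im[100:220:20,211].tolist())
for lo in(45,60,95):
  for rc,n in bar(im,lo):
    if rc[0][0]<150: continue
    e=ends(rc); P=[plane(C,p,.08) for p in e]; d=P[0]-P[1]
    print(lo,rc,n,P,'mid',(P[0]+P[1])/2,'len',np.linalg.norm(d),'yaw',np.degrees(np.arctan2(d[1],d[0]))%180)
```

```text
[[72, 61, 165], [70, 58, 150], [69, 55, 66], [74, 60, 60], [75, 62, 62], [74, 60, 61], [76, 62, 64], [75, 61, 64], [75, 62, 64], [75, 62, 64], [72, 59, 61], [69, 56, 58], [62, 48, 52], [61, 46, 67], [63, 52, 124], [70, 59, 172]] [[80, 64, 60], [78, 64, 63], [75, 62, 64], [76, 62, 64], [77, 62, 62], [81, 65, 61]]
95 ((210.3372344970703, 158.9773712158203), (126.52136993408203, 24.990873336791992), 88.45184326171875) 2794 [array([0.45592411, 0.20686466, 0.08      ]), array([0.3683913 , 0.14656018, 0.08      ])] mid [0.41215771 0.17671242 0.08      ] len 0.10629498234040456 yaw 34.564340926718764
```

Call:
servo_tool(deltas="1 -0.05 0.33 -0.2 0 0 -0.1;1 -0.05 0.33 -0.2 0 0 -0.1;1 -0.04 0.32 -0.2 0 0 0;1 -0.04 0.32 0 0 0 0;1 0 0 0 0 0 0")

```text
clock: 2.65
tcp_pos: [0.4138, 0.1735, 0.2032]
ee_rot: [-2.995, -0.947, 0.0]
force: [1.0, -0.1, 0.6]
grip_width: 0.0853
grasp_force: 0.0
```

Run:
```python
from plant import r
from h import *
o=r.get_obs(); c=r.get_calibration('wrist'); np.savez('wrist2.npz',**c)
im=r.read_camera('wrist'); cv2.imwrite('pics/w2.png',im)
C=(c['K'],c['R'],c['t']);A=cam('wrist1')
print(o['tcp_pos'],o['ee_rot'],(-c['R'].T@c['t']).round(3))
e1=[ends(rc) for rc,n in bar(cv2.imread('pics/w1.png'),95) if rc[0][0]>150][0]; e1=sorted(e1,key=lambda p:p[1])
for rc,n in bar(im,95):
    e=sorted(ends(rc),key=lambda p:p[1]); P=[plane(C,p,.08) for p in e]; d=P[0]-P[1]
    print(rc,n,'mid',(P[0]+P[1])/2,'len',np.linalg.norm(d),'yaw',np.degrees(np.arctan2(d[1],d[0]))%180)
    print([tri(A,p,C,q) for p,q in zip(e1,e)])
```

```text
[0.41376909 0.1734571  0.20316804] [-2.99479200e+00 -9.47281419e-01  4.72675528e-04] [0.473 0.216 0.328]
((272.4999694824219, 194.99996948242188), (117.99998474121094, 22.999996185302734), 90.0) 2482 mid [0.41756264 0.18196531 0.08      ] len 0.09447807891626221 yaw 34.88269668661998
[(array([0.45537847, 0.20867501, 0.07027538]), np.float64(0.0005631093928922368)), (array([0.36099894, 0.14601327, 0.04767498]), np.float64(0.010383219926164089))]
```

```bash
sed -i 's/def bar(im,lo=75)/def bar(im,lo=95,b=255)/;s/m\[255:\]/m[b:]/' h.py
python3 - <<'E'
from h import *
C,A=cam('wrist2'),cam('wrist1'); im=cv2.imread('pics/w2.png')
f=lambda l:sorted(ends(l),key=lambda p:p[1])
e1=[f(rc) for rc,n in bar(cv2.imread('pics/w1.png')) if rc[0][0]>150][0]
for rc,n in bar(im,95,300):
    e=f(rc); P=[plane(C,p,.08) for p in e]; d=P[0]-P[1]
    print(rc,n,'mid',(P[0]+P[1])/2,'len',np.linalg.norm(d),'yaw',np.degrees(np.arctan2(d[1],d[0]))%180)
    print([tri(A,p,C,q) for p,q in zip(e1,e)],tri(A,(e1[0]+e1[1])/2,C,(e[0]+e[1])/2))
E
```

```text
((272.5, 202.5), (133.0, 23.0), 90.0) 2700 mid [0.41200434 0.17809026 0.08      ] len 0.10802953054178598 yaw 34.8826982152951
[(array([0.45537848, 0.20867498, 0.07027552]), np.float64(0.0005631014622975245)), (array([0.36700503, 0.14650304, 0.07748253]), np.float64(0.0007022107719829229))] (array([0.4130023 , 0.17894071, 0.07308128]), np.float64(9.034037715071888e-05))
((102.96832275390625, 290.216796875), (31.245582580566406, 130.6147003173828), 77.27564239501953) 2347 mid [0.26812715 0.25388137 0.08      ] len 0.1154749883368707 yaw 138.89606010851304
[(array([0.46620733, 0.19173252, 0.29998604]), np.float64(0.052421223435958925)), (array([0.50286936, 0.17990279, 0.37673363]), np.float64(0.05458338437264977))] (array([0.47746468, 0.18623249, 0.33577088]), np.float64(0.05751879741821705))
```

Call:
servo_tool(deltas="1 -0.02 0.05 -0.4 0 0 0;1 -0.01 0.04 -0.4 0 0 0;1 0 0 -0.4 0 0 0;1 0 0 -0.4 0 0 0;1 0 0 -0.4 0 0 0")

```text
clock: 3.2
tcp_pos: [0.4128, 0.1756, 0.1027]
ee_rot: [2.996, 0.943, 0.0]
force: [0.5, 0.8, -0.6]
grip_width: 0.0852
grasp_force: 0.0
```

Call:
servo_tool(deltas="1 0 0 -0.35 0 0 0;1 0 0 -0.29 0 0 0;0 0 0 0 0 0 0;0 0 0 0 0 0 0;0 0 0 0 0 0 0", force=60)

```text
clock: 3.7
tcp_pos: [0.413, 0.1768, 0.0721]
ee_rot: [2.996, 0.945, 0.002]
force: [0.5, -0.2, 0.3]
grip_width: 0.0441
grasp_force: 0.0
```

Call:
servo_tool(deltas="0 0 0 0 0 0 0;0 0 0 0 0 0 0;0 0 0 0 0 0 0;0 0 0 0 0 0 0;0 0 0 0 0 0 0")

```text
clock: 4.2
tcp_pos: [0.4129, 0.1771, 0.0721]
ee_rot: [2.996, 0.946, 0.002]
force: [-1.4, -1.6, 12.1]
grip_width: 0.0168
grasp_force: 58.7
```

Call:
servo_tool(deltas="0 0 0 0.2 0 0 0;0 0 0 0.5 0 0 0;0 0 0 0.6 0 0 0;0 0 0 0.7 0 0 0;0 0 0 0.6 0 0 0")

```text
clock: 4.7
tcp_pos: [0.412, 0.1772, 0.2036]
ee_rot: [-2.995, -0.947, -0.001]
force: [-0.5, 1.1, -2.5]
grip_width: 0.0171
grasp_force: 58.9
```

Call:
servo_tool(deltas="0 0.15 -0.5 0 0 0 0.36;0 0.15 -0.7 0 0 0 0.36;0 0.15 -0.8 0 0 0 0.36;0 0.15 -0.8 0 0 0 0.36;0 0.15 -0.8 0 0 0 0.36")

```text
clock: 5.2
tcp_pos: [0.4497, -0.0044, 0.2022]
ee_rot: [2.919, 1.161, 0.001]
force: [0.9, 0.8, -2.1]
grip_width: 0.0169
grasp_force: 58.9
```

Call:
servo_tool(deltas="0 0.15 -0.8 0 0 0 0.36;0 0.15 -0.8 0 0 0 0.36;0 0.15 -0.8 0 0 0 0.36;0 0.15 -0.8 0 0 0 0.36;0 0.1 -0.4 0 0 0 0.36")

```text
clock: 5.7
tcp_pos: [0.4846, -0.1864, 0.202]
ee_rot: [2.83, 1.363, 0.0]
force: [-0.1, 0.5, -2.0]
grip_width: 0.0173
grasp_force: 58.9
```

Call:
servo_tool(deltas="0 0 0 0 0 0 0;0 0 0 0 0 0 0;0 0 0 0 0 0 0;0 0 0 0 0 0 0;0 0 0 0 0 0 0")

```text
clock: 6.2
tcp_pos: [0.4849, -0.1822, 0.2015]
ee_rot: [2.828, 1.368, 0.0]
force: [0.6, -0.1, -1.9]
grip_width: 0.0167
grasp_force: 58.9
```

Run:
```python
from plant import r
from h import *
o=r.get_obs(); c=r.get_calibration('wrist'); np.savez('wrist3.npz',**c)
im=r.read_camera('wrist'); cv2.imwrite('pics/w3.png',im)
print(o['tcp_pos'],o['ee_rot'],o['force'],(-c['R'].T@c['t']).round(3),o['joint_positions'])
```

```text
[ 0.48487607 -0.18224032  0.20150939] [2.82825455e+00 1.36760741e+00 3.20985491e-04] [ 0.59693791 -0.09509979 -1.85455905] [ 0.53  -0.124  0.326] [ 0.46087258  0.23551908 -0.25891121  1.98986443  0.07476093  0.92494635
 -0.50622435]
```

View pics/w3.png

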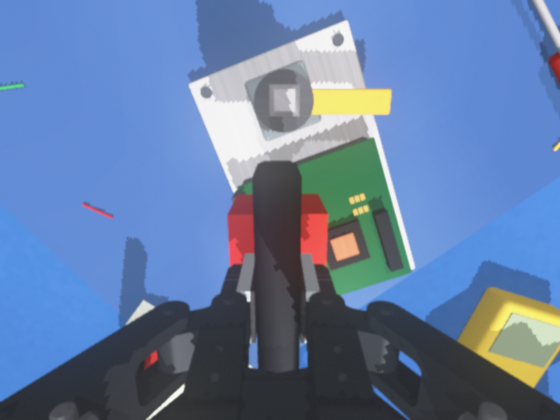

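Wrist view 3 shows the handle held upright in the fingers, with its bar down column 278. The shaft tip is at about (284,98), the round shoulder around it is about 60 px wide, and the yellow arm points right along row 101. I'll enlarge the shaft area and take a second wrist view from a shifted pose.

Call:
servo_tool(deltas="0 0.2 -0.3 0 0 0 0;0 0.2 -0.3 0 0 0 0;0 0.2 -0.2 0 0 0 0;0 0 0 0 0 0 0;0 0 0 0 0 0 0")

```text
clock: 6.75
tcp_pos: [0.5148, -0.2225, 0.201]
ee_rot: [-2.828, -1.366, 0.0]
force: [-0.3, 0.7, -1.8]
grip_width: 0.0173
grasp_force: 59.0
```

Run:
```python
from plant import r
from h import *
o=r.get_obs(); c=r.get_calibration('wrist'); np.savez('wrist4.npz',**c)
im=r.read_camera('wrist'); cv2.imwrite('pics/w4.png',im); print(o['tcp_pos'])
D=cam('wrist4'); p=proj(D,[.531,-.12,.07]); print('exp',p); u,v=(p-[50,50]).astype(int).clip(0); 
a=cv2.imread('pics/w3.png')[50:150,235:335]; b=im[v:v+100,u:u+100]
f=lambda x:cv2.resize(x,(400,400),interpolation=cv2.INTER_CUBIC)
cv2.imwrite('pics/crop2.png',np.hstack([f(a),f(b)])); print('crop4 origin',u,v,b.shape)
```

```text
[ 0.51478257 -0.22248059  0.20100264]
exp [208.83961037  86.21787442]
crop4 origin 158 36 (100, 100, 3)
```

View pics/crop2.png

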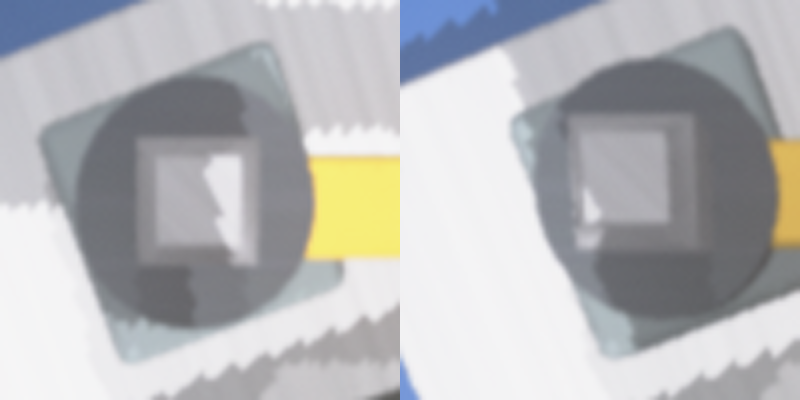

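The crop shows the square top face centred at left (200,201), which is w3 (284.6,99.9), and right (225,176), which is w4 (213.9,79.6). The shoulder circle is centred at left (196,202) and right (258,189). The shaft's sides look parallel to the image axes.

Run:
```python
from h import *
A,B=cam('wrist3'),cam('wrist4')
q=lambda o,p:np.array(o)+(np.array(p)+.5)/4-.5
print('top',tri(A,q((235,50),(200,201)),B,q((158,36),(225,176))),'shoulder',tri(A,q((235,50),(196.5,202)),B,q((158,36),(257.5,189))))
print('on planes',plane(A,q((235,50),(200,201)),.084),plane(B,q((158,36),(225,176)),.084),plane(A,q((235,50),(196.5,202)),.052),plane(B,q((158,36),(257.5,189)),.052))
for n,C in(('w3',A),('w4',B)):
    im=cv2.imread(f'pics/{n}.png'); h=cv2.cvtColor(im,cv2.COLOR_BGR2HSV); m=cv2.inRange(h,(20,110,120),(35,255,255)); m[150:]=0
    k,l,st,ce=cv2.connectedComponentsWithStats(m); i=1+np.argmax(st[1:,4]); ys,xs=np.where(l==i)
    print(n,st[i])
    # arm edges (rows of top/bottom per column)
    cols=np.arange(st[i,0]+8,st[i,0]+st[i,2]-8)
    for fn in(np.min,np.max):
        e=np.array([(c,fn(ys[xs==c])) for c in cols],float); f=np.polyfit(e[:,0],e[:,1],1)
        P=[plane(C,(c,np.polyval(f,c)),.05) for c in(cols[0],cols[-1])]; d=P[1]-P[0]
        print('arm yaw',np.degrees(np.arctan2(d[1],d[0])).round(2),'edge slope',np.degrees(f[0]).round(2))
# bar in hand
for n,C in(('w3',A),('w4',B)):
    im=cv2.imread(f'pics/{n}.png'); m=(im.max(2)<100)&(np.ptp(im.astype(int),axis=2)<32)
    e=[]
    for v in range(175,245,3):
        x=np.where(m[v,230:330])[0]+230
        e.append((v,x.min(),x.max()))
    e=np.array(e,float); f=np.polyfit(e[:,0],(e[:,1]+e[:,2])/2,1); z=.084-.071+.201-.0
    P=[plane(C,(np.polyval(f,v),v),.213) for v in(175,245)]; d=P[0]-P[1]
    top=np.where(m[130:200,278])[0].min()+130
    print(n,'bar yaw',np.degrees(np.arctan2(d[1],d[0])),'end row',top,'end pt',plane(C,(np.polyval(f,top),top),.213),'width px',(e[:,2]-e[:,1])[[0,-1]])
```

```text
top (array([ 0.53810518, -0.12157055,  0.08463325]), np.float64(0.0001282969251458176)) shoulder (array([ 0.53853947, -0.1210115 ,  0.04987785]), np.float64(0.00017981029322070352))
on planes [ 0.53807581 -0.12160201  0.084     ] [ 0.53810009 -0.12141905  0.084     ] [ 0.53854203 -0.12098219  0.052     ] [ 0.53863067 -0.1214003   0.052     ]
w3 [ 312   89   79   25 1873]
arm yaw -37.08 edge slope -1.35
arm yaw -38.35 edge slope 0.0
w4 [ 251   71   80   27 1965]
arm yaw -38.35 edge slope -0.05
arm yaw -38.19 edge slope -0.22
w3 bar yaw 64.08546196400098 end row 161 end pt [ 0.51709911 -0.13535994  0.213     ] width px [46. 74.]
w4 bar yaw 53.31566412891536 end row 161 end pt [ 0.55011483 -0.17798558  0.213     ] width px [47. 44.]
```

Shaft axis is at (0.538, -0.1215). Heights check out: tip 0.0846 against 0.084, shoulder 0.050 against 0.052. The arm's yaw is -38.2°, so the bar goes on at 51.8°, and the tool is at 51.6°. Moving over the shaft.

Call:
servo_tool(deltas="0 0.1 0.4 0 0 0 0.05;0 0.1 0.5 0 0 0 0;0 0.1 0.5 0 0 0 0;0 0.1 0.4 0 0 0 0;0 0.07 0.23 0 0 0 0")

```text
clock: 7.3
tcp_pos: [0.5383, -0.1192, 0.2015]
ee_rot: [-2.824, -1.375, -0.0]
force: [0.3, 0.0, -1.4]
grip_width: 0.0171
grasp_force: 59.0
```

Call:
servo_tool(deltas="0 0 0 0 0 0 0;0 0 0 0 0 0 0;0 0 0 -0.2 0 0 0;0 0 0 -0.2 0 0 0;0 0 0 -0.1 0 0 0")

```text
clock: 7.8
tcp_pos: [0.5375, -0.122, 0.1747]
ee_rot: [-2.826, -1.37, 0.002]
force: [0.1, -0.4, -1.8]
grip_width: 0.0171
grasp_force: 59.1
```

Call:
servo_tool(deltas="0 0.01 0.01 -0.12 0 0 0;0 0 0 -0.12 0 0 0;0 0 0 -0.12 0 0 0;0 0 0 -0.12 0 0 0;0 0 0 -0.12 0 0 0")

```text
clock: 8.3
tcp_pos: [0.5388, -0.1209, 0.1458]
ee_rot: [-2.826, -1.372, -0.0]
force: [0.3, -1.6, -0.9]
grip_width: 0.017
grasp_force: 59.1
```

Call:
servo_tool(deltas="0 0 0 -0.1 0 0 0;0 0 0 -0.1 0 0 0;0 0 0 -0.1 0 0 0;0 0 0 -0.08 0 0 0;0 0 0 -0.04 0 0 0")

```text
clock: 8.8
tcp_pos: [0.5387, -0.1209, 0.1249]
ee_rot: [-2.826, -1.372, 0.001]
force: [-0.1, -0.2, -2.1]
grip_width: 0.0169
grasp_force: 59.1
```

Call:
servo_tool(deltas="0 0 0 -0.02 0 0 0;0 0 0 -0.02 0 0 0;0 0 0 -0.02 0 0 0;0 0 0 0 0 0 0;0 0 0 0 0 0 0")

```text
clock: 9.3
tcp_pos: [0.5391, -0.121, 0.1241]
ee_rot: [2.826, 1.371, 0.001]
force: [-10.6, 3.0, 27.6]
grip_width: 0.0169
grasp_force: 63.4
```

The handle is seated: contact at TCP z 0.124, which puts the origin at 0.052. I ease the press a little and turn clockwise.

Call:
servo_tool(deltas="0 -0.01 0 0.02 0 0 0;0 0 0 0 0 0 -0.4;0 0 0 0 0 0 -0.7;0 0 0 0 0 0 -0.9;0 0 0 0 0 0 -1", force=80)

```text
clock: 9.8
tcp_pos: [0.5391, -0.1211, 0.1242]
ee_rot: [2.971, 1.018, 0.002]
force: [-2.2, 0.7, 11.0]
grip_width: 0.0167
grasp_force: 79.7
```

```bash
python3 -c "
from plant import r
o=r.get_obs();print(o['tcp_pos'],o['ee_rot'],o['force'],o['torque'])"
```

```text
[ 0.53906982 -0.12106415  0.12417069] [2.97140075e+00 1.01761149e+00 2.36372511e-03] [-2.22981266  0.65888675 10.96364557] [0.01685274 0.37695998 0.12829522]
```

Call:
servo_tool(deltas="0 0 0 0 0 0 -1;0 0 0 0 0 0 -1;0 0 0 0 0 0 -1;0 0 0 0 0 0 -1;0 0 0 0 0 0 -1")

```text
clock: 10.3
tcp_pos: [0.5393, -0.1211, 0.1242]
ee_rot: [3.115, 0.407, 0.003]
force: [0.9, -1.2, 7.0]
grip_width: 0.0168
grasp_force: 79.2
```

Call:
servo_tool(deltas="0 0 0 0 0 0 -1;0 0 0 0 0 0 -1;0 0 0 0 0 0 -1;0 0 0 0 0 0 -0.8;0 0 0 0 0 0 -0.6")

```text
clock: 10.8
tcp_pos: [0.5394, -0.1216, 0.1242]
ee_rot: [3.138, -0.144, 0.004]
force: [0.4, -3.0, 8.0]
grip_width: 0.0163
grasp_force: 79.3
```

```bash
python3 -c "
from plant import r
import numpy as np
o=r.get_obs();e=o['ee_rot'];print(o['tcp_pos'],e,2*np.degrees(np.arctan(e[1]/e[0])),o['force'],o['torque'],o['joint_positions'])"
```

```text
[ 0.53935874 -0.12157199  0.1241814 ] [ 3.13755911 -0.14446986  0.00380138] -5.272678877494442 [ 0.39258147 -2.960069    7.95067891] [-0.7651925  -0.05974447  0.14669531] [ 0.14894994  0.37661695 -0.05361221  1.98948838  0.02903225  0.77373431
 -1.5844539 ]
```

Call:
servo_tool(deltas="0 0 0 0 0 0 -0.8;0 0 0 0 0 0 -0.8;0 0 0 0 0 0 -0.7;0 0 0 0 0 0 -0.5;0 0 0 0 0 0 -0.3")

```text
clock: 11.3
tcp_pos: [0.5393, -0.1217, 0.1242]
ee_rot: [3.096, -0.53, 0.004]
force: [0.9, -4.4, 7.4]
grip_width: 0.0167
grasp_force: 79.3
```

```bash
python3 -c "
from plant import r
import numpy as np
o=r.get_obs();e=o['ee_rot'];print(o['tcp_pos'],e,2*np.degrees(np.arctan(e[1]/e[0])),o['force'],o['torque'])"
```

```text
[ 0.53931649 -0.12171936  0.12417727] [ 3.09597913 -0.53010998  0.00388014] -19.432529087684244 [ 0.85572152 -4.39005555  7.40657968] [-0.93843752 -0.00769982  0.1191488 ]
```

Call:
servo_tool(deltas="0 0 0 0 0 0 -0.3;0 0 0 0 0 0 -0.3;0 0 0 0 0 0 -0.3;0 0 0 0 0 0 -0.2;0 0 0 0 0 0 0")

```text
clock: 11.8
tcp_pos: [0.5393, -0.1218, 0.1242]
ee_rot: [3.07, -0.665, 0.004]
force: [-0.1, -3.8, 7.4]
grip_width: 0.0169
grasp_force: 79.3
```

```bash
cat > s.py <<'E'
from plant import r
import numpy as np
o=r.get_obs();e=o['ee_rot'];print(o['tcp_pos'],2*np.degrees(np.arctan(e[1]/e[0])),o['force'],o['torque'],o['grasp_force'])
E
python3 s.py
```

```text
[ 0.53929852 -0.1217896   0.12419992] -24.427051114901456 [-0.05169165 -3.81460196  7.36811385] [-0.94276526  0.02655666  0.05074997] 79.30474519729614
```

Call:
servo_tool(deltas="0 0 0 0 0 0 -0.3;0 0 0 0 0 0 -0.3;0 0 0 0 0 0 -0.2;0 0 0 0 0 0 -0.2;0 0 0 0 0 0 0")

```text
clock: 12.3
tcp_pos: [0.5391, -0.1219, 0.1242]
ee_rot: [3.041, -0.785, 0.004]
force: [-0.7, -5.6, 8.5]
grip_width: 0.0167
grasp_force: 81.8
```

```bash
python3 s.py
python3 - <<'E'
from plant import r
from h import *
for n in('top','scene'):
    im=r.read_camera(n); cv2.imwrite(f'pics/{n}5.png',im)
a=cv2.imread('pics/top5.png')[150:240,265:395];b=cv2.imread('pics/scene5.png')[190:280,170:300];
cv2.imwrite('pics/crop5.png',cv2.resize(np.hstack([a,b]),None,fx=3,fy=3,interpolation=cv2.INTER_CUBIC))
E
```

```text
[ 0.53914138 -0.1218543   0.12417721] -28.934255257418684 [-0.70819964 -5.56893558  8.51626266] [-1.12358378  0.29051491  1.14570653] 81.82139754295349
```

View pics/crop5.png

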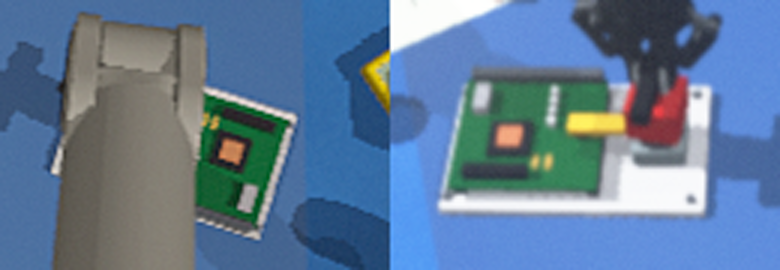

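In the scene crop the yellow arm points left over the green board, with the hub down on the shoulder. Torque has risen to 1.15 N m against 0.12 N m of friction, so the arm is at its stop. I relax the twist within the bore play, open, and rise.

Call:
servo_tool(deltas="0 0 0 0 0 0 0.25;0 0 0 0 0 0 0.25;0 0 0 0 0 0 0;0.5 0 0 0 0 0 0;1 0 0 0 0 0 0")

```text
clock: 12.9
tcp_pos: [0.5384, -0.1208, 0.1233]
ee_rot: [-3.057, 0.723, -0.0]
force: [0.2, -0.2, -0.0]
grip_width: 0.0451
grasp_force: 0.0
```

Call:
servo_tool(deltas="1 0 0 0 0 0 0;1 0 0 0 0 0 0;1 0 0 0 0 0 0;1 0 0 0 0 0 0;1 0 0 0 0 0 0")

```text
clock: 13.4
tcp_pos: [0.5383, -0.1209, 0.1233]
ee_rot: [-3.057, 0.723, -0.0]
force: [0.2, 0.2, -0.4]
grip_width: 0.0854
grasp_force: 0.0
```

Call:
servo_tool(deltas="1 0 0 0.2 0 0 0;1 0 0 0.4 0 0 0;1 0 0 0.6 0 0 0;1 0 0 0.6 0 0 0;1 0 0 0.6 0 0 0")

```text
clock: 13.9
tcp_pos: [0.5382, -0.121, 0.2453]
ee_rot: [-3.057, 0.723, -0.001]
force: [0.7, 0.2, 0.0]
grip_width: 0.0853
grasp_force: 0.0
```

Call:
servo_tool(deltas="1 -0.6 0 0.3 0 0 0;1 -0.6 0 0 0 0 0;1 -0.4 0 0 0 0 0;1 0 0 0 0 0 0;1 0 0 0 0 0 0")

```text
clock: 14.4
tcp_pos: [0.4586, -0.121, 0.2592]
ee_rot: [-3.057, 0.723, -0.002]
force: [0.0, 0.7, 0.5]
grip_width: 0.0854
grasp_force: 0.0
```

```bash
python3 s.py
python3 - <<'E'
from plant import r
from h import *
c=r.get_calibration('wrist'); np.savez('wrist6.npz',**c)
w=r.read_camera('wrist'); s=r.read_camera('scene'); cv2.imwrite('pics/w6.png',w); cv2.imwrite('pics/scene6.png',s)
b=cv2.resize(s[190:280,170:300],(390,270),interpolation=cv2.INTER_CUBIC)
cv2.imwrite('pics/crop6.png',np.hstack([cv2.resize(w,(400,300)),cv2.copyMakeBorder(b,0,30,0,0,cv2.BORDER_CONSTANT)]))
E
```

```text
[ 0.45860126 -0.12098939  0.25919925] -26.60637195369146 [0.04619661 0.6720242  0.48568818] [-0.00474594 -0.00985711 -0.04200577] 0.0
```

View pics/crop6.png

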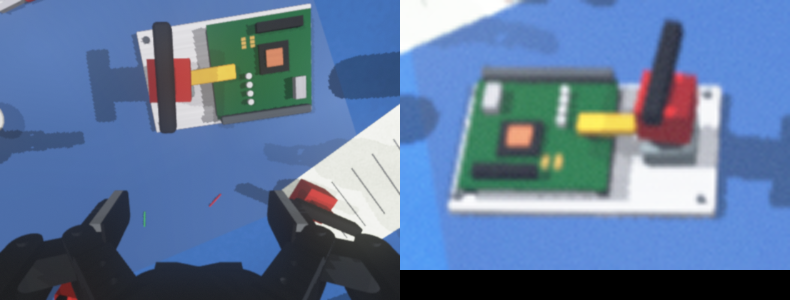

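The left half shows the handle on the shaft and the arm lying along the fixture's axis over the board. The right half shows the hub resting on the shoulder. A quick numeric check of arm angle and handle height before handing in.

Run:
```python
from h import *
C,S=cam('wrist6'),cam('scene'); w=cv2.imread('pics/w6.png'); s=cv2.imread('pics/scene6.png')
def big(m):
    k,l,st,ce=cv2.connectedComponentsWithStats(m); i=1+np.argmax(st[1:,4]); ys,xs=np.where(l==i); return np.c_[xs,ys].astype(np.float32),st[i]
def yaw(pts,z):
    vx,vy,x,y=cv2.fitLine(pts,cv2.DIST_HUBER,0,.01,.01).ravel(); P=[plane(C,(x+k*vx,y+k*vy),z) for k in(-20,20)]; d=P[1]-P[0]; return np.degrees(np.arctan2(d[1],d[0]))%180
h=cv2.cvtColor(w,cv2.COLOR_BGR2HSV)
def edges(pts,st,pad,z):
    for f in(np.min,np.max):
        e=[(c,f(pts[pts[:,0]==c,1])) for c in range(st[0]+pad,st[0]+st[2]-pad)]; print(' yaw',yaw(np.array(e,np.float32),z).round(2))
m=cv2.inRange(h,(20,110,100),(35,255,255)); m[:, :200]=0; m[200:]=0; print('arm'); edges(*big(m),8,.05)
g=cv2.inRange(h,(50,90,40),(85,255,255)); g[220:]=0; print('board'); edges(*big(g),14,.032)
R=cv2.boundingRect(g)
bb=[(rc,n) for rc,n in bar(w,95,220) if rc[0][0]<260]
m=((s.max(2)<95)&(np.ptp(s.astype(int),axis=2)<32)).astype(np.uint8); k=np.zeros_like(m); k[190:235,245:270]=1; p,st=big(m&k); rs=cv2.minAreaRect(p)
for rc,n in bb: print(rc,n,rs,tri(C,rc[0],S,rs[0]),plane(C,rc[0],.136))
```

```text
arm
 yaw 73.23
 yaw 70.6
board
 yaw 71.82
 yaw 71.56
((230.81785583496094, 108.35809326171875), (154.1195831298828, 25.462526321411133), 86.49646759033203) 3735 ((257.2059020996094, 214.67648315429688), (6.5484619140625, 34.1975212097168), 14.03624439239502) (array([ 0.54115147, -0.12228074,  0.12380651]), np.float64(0.0006864530689833693)) [ 0.54030203 -0.12405798  0.136     ]
```

Arm yaw (about 71.9°) matches the board's (71.7°), so the arm is at its stop. The bar centre is at z 0.124, against 0.125 when home. Handing in.

```bash
python3 -c "
from plant import r
print(r.finish_job())"
```

```text
the job is handed in; nothing more can be done
None
```

The job is handed in: the T-handle is fully home on the shaft and left there, and the yellow arm is turned clockwise against its stop over the circuit board, with nothing else touched, at about 14.5 s of the 48 s allowed.

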